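# Wedge the counter's glass screen tight in its base channel

## Task

The glass screen of the repair counter stands loose in its base channel: slide the yellow wedge, thin end first, into the gap between the glass and the black shoe until it sits lightly hand-tight, and let go of it. Then tap it further in with a face of the mallet, in separate light taps with the mallet drawn back between them, until a tap no longer moves it forward and the glass is pressed fully tight. Do not touch the glass with mallet or gripper, do not force the wedge, lay the mallet back down on the bench clear of the screen's foot, and leave the can, phone and screwdriver alone.

Things in the scene. Friction and masses are not known exactly. Their poses are not given: they have to be found in the camera images.
- slot (a point): Mouth of the wedge gap, on the base plate's top (6 mm above bench), under the vertical end edge of the glass, on its face. Fixed. y: the way the wedge is driven; x: from gap into glass; z up. A fixed black shoe at the gap's other side slopes 1:8 like the wedge: the gap is 11.6 mm wide where the shoe begins, and narrows. The shoe begins anywhere from y 0 to 24 mm: not measured.
- channel (a point): Middle of the top of the channel's near wall (slot axes; 36 mm above bench; at slot x -34.5, y 150 mm). Aluminium walls, 7 mm thick, stand on the base plate over slot y 0 to 300 mm, at slot x -38 to -31 and 15 to 22 mm. The black shoe, 28 mm high, is fixed inside this wall near the mouth.
- apron (a point): Centre of the bare flat part of the foot's base plate in front of the mouth (slot axes; slot y -55 mm), its top 6 mm above the bench. Plate 100 mm wide; this part runs 110 mm along y. Only 3.5 mm bolt heads stand on it, at slot x -42 and 36, y -90 mm. The wedge rests and slides on it.
- glass_edge (a point): Centre of the vertical end edge of the clear glass pane (green edge), 115 mm above bench. Pane 8 mm thick, 210 mm high, 300 mm long (slot y 0 to 300). It can only slide in the slot's +x, 2.5 mm against a rubber gasket (6 N per mm), then is hard up: fully tight. This point: slot x 4 mm when loose, 6.5 mm when tight. Blows over 35 N can crack it.
- wedge_tail (a point): Centre, half-way up, of the parallel tail of the loose yellow nylon wedge, standing on its edge: 28 mm high, 125 long, 60 g. y: towards the thin end; x: towards its flat side, which goes against the glass. Tail 18 mm thick (x), 45 long; the butt to strike is at y -22.5. Hand-tight it stands at slot y -73 to -49 mm, driven home 20 mm further; the last part takes some 10 to 18 N.
- wedge_tip (a point): Middle of the wedge's thin end, 8 mm thick, 28 mm high; 102.5 mm ahead of wedge_tail along y and 5 mm to its x. From the tail to here the side away from x slopes 1:8 over 80 mm; the flat side is straight. The driven wedge stays put by friction.
- mallet_grip (a point): Point on the wooden handle of the loose mallet, 45 mm behind the head's axis, mid-thickness. x: from handle to head; y: along the head; z up. It lies on the bench on its side, level, this point 17 mm up. The handle here is 20 mm wide (y), 22 high; from 50 to 160 mm farther back a black rubber grip 26 wide, 34 high. Mallet about 220 g.
- mallet_head (a point): Centre of the mallet's head, axes as mallet_grip, 45 mm ahead of it along x, 17 mm above the bench as it lies. The head is a cylinder along y, 34 mm across, 74 mm long over its two flat white nylon faces (y -37 and 37 mm).
- can_center (a point): Centre of the green spray can, 60 mm across, 150 mm high, standing; leave it alone.
- phone: Black phone lying flat, 74 x 155 x 9 mm, origin at the centre of its underside; leave it alone.
- screwdriver_grip (a point): Middle of the orange handle of a screwdriver lying on the bench; leave it alone.

How it is judged:
On the way, in this order (a step that is already met when the one before it is completed fails the run):
1. the wedge stands in the gap, thin end at least 20 mm in, upright and let go (y of wedge_tail in the frame of slot between -0.0825 and 0 m and x of wedge_tail in the frame of slot between -0.016 and -0.003 m and z of wedge_tail in the frame of slot below 0.018 m and angle between the y axis of wedge_tail and the y axis of slot, either way round below 0.12 rad and contact force between the fingers and wedge below 0.1 N), for 0.2 s.
2. the mallet taps the wedge (contact force between mallet and wedge above 2 N).
3. the mallet is drawn back off the wedge (contact force between mallet and wedge below 0.05 N), for 0.1 s.
4. a further tap lands with the glass pressed fully tight (contact force between mallet and wedge above 5 N and x of glass_edge in the frame of slot above 0.0062 m).
At the end, for the whole second after the job is handed in: The glass is pressed at least 2.2 of its 2.5 mm against the gasket and the wedge holds it with more than 16 N, flat on the base plate, in line and still; the mallet lies at rest on the bench, touching neither foot nor wedge (x of glass_edge in the frame of slot above 0.0062 m and contact force between wedge and glass above 16 N and z of wedge_tail in the frame of slot below 0.018 m and angle between the y axis of wedge_tail and the y axis of slot, either way round below 0.06 rad and linear speed of wedge below 0.01 m/s and height (world z) of mallet_head below 0.021 m and height (world z) of mallet_grip below 0.024 m and linear speed of mallet below 0.02 m/s and contact force between mallet and foot below 0.05 N and contact force between mallet and wedge below 0.05 N).
It fails at once if the mallet or the gripper strikes the glass (contact force between mallet and glass above 1 N or contact force between any of the fingers, the arm and glass above 2 N).
It fails at once if the wedge is forced: a blow of more than 35 N (contact force between mallet and wedge above 35 N).
It fails at once if the wedge is overdriven: it squeezes the glass with more than 60 N (contact force between wedge and glass above 60 N).
It fails at once if the wedge is driven tight by the gripper in place of the mallet (contact force between the fingers and wedge above 1 N and x of glass_edge in the frame of slot above 0.006 m).
It fails at once if the can, the phone or the screwdriver is moved more than 20 mm (distance of any of can_center, phone, screwdriver_grip from where it was at the start of the episode above 0.02 m).
It also fails if it takes over 72 s, if anything falls off the work surface, if the arm or the gripper's body presses on something with over 40 N, if the wrist force passes 120 N, or if a joint passes its speed limit or range.

## Robot

A 7-joint arm with a two-finger parallel gripper is mounted at the origin on the work surface. World frame = base frame: x ahead of the robot, y to its left, z up, the work surface at z = 0. Lengths are in m, angles in rad, forces in N, time in s.
With the tool pointing down it reaches from about 0.35 to 0.9 m from the base axis. Payload 8.1 kg.
Tool frame: the origin (TCP) lies between the finger pads; the fingertips stand 8 mm ahead of it and the grasp point (between the pads) lies 11 mm behind it; z points along the fingers, x is the direction in which the jaws open and shut, and the axes are right-handed (so a half turn about z gives the same grasp; the last joint's range is limited). The gripper opens to 85 mm and grips with 20 to 120 N. Pads are 22 mm wide; open, the fingers measure 114 mm over their backs; the gripper's body (76 mm by 85 mm) begins 54 mm behind the grasp point. The pads swing forward as they close: fully open they stand 13 mm farther back than shut.
Start: joints at [-1.381, 0.434, 0.025, 1.573, -0.012, 1.134, -0.075], TCP at [0.18, 0.598, 0.239] pointing down, gripper open.
Joint ranges: [-2.62, 2.62], [-0.44, 2.09], [-1.27, 1.32], [0.08, 2.57], [-1.32, 4.46], [0.12, 2], [-2.74, 2.74]. Speed limits (rad/s): [2.22, 2.22, 3.01, 3.01, 3.14, 3.14, 3.14].

## Interface

Orientations are given as a rotation vector (axis times angle).
In Python, from bench import r gives the robot as it stands.
- The arm moves only by the shell command python3 -m inch 'ROWS' [FORCE]. ROWS is JSON, one flat list of numbers, 5 for each row, row after row: the finger opening in cm, from 0 to 8.54, then the shift along the world's x, y, z in cm, then the turn about the world's z in degrees. In form: [grip, x, y, z, turn, grip, x, y, z, turn, ...]. A call has exactly 10 rows; each row shifts and turns the commanded pose from where the row before left it; what a row does not reach is not made up. A row lasts 1/8 s, in which the tool goes at most 62.5 mm and 10.7 degrees, less where a joint would pass 70% of its speed; a pose out of reach is approached as far as the arm can. A call is refused whole if a number of a shift passes 6.25 or a number of a turn 10.7, either way. A call with a gripper value outside its range is refused whole. The fingers move at their own pace and stop on an object; FORCE is the grip in N (left out, the last holds). Time passes only in rows, so rows that do not move let the fingers close, or fill a call up. It gives the time, the measured TCP pose, the force and the opening at its end, in the units of the state.
- r.observe(): the state, without advancing time (a new reading comes with each control period).
- r.read_camera(name): name is "side" or "top" or "wrist"; returns a dict with "pixels" (384x512x3 uint8, red, green, blue), "fx", "fy", "cx", "cy" (pixels), "R" (3x3) and "t" (3): a world point X has camera coordinates R X + t. Camera axes: x right, y down, z forward; pixel columns grow to the right and rows downward; lengths in m; the calibration is good to about 2 mm. The wrist camera is an equidistant fisheye: a pixel r from the principal point sees the ray r / f radians off the axis. A picture is of the moment at which its call begins. There is no depth.
- r.sign_off(): hands the job in, once; it reports no verdict.
Trained networks look in the newest picture that a camera, given by its name, has taken for a name from the list of things; names that differ only in an ending like _2 or _b are one class to them, and where a whole thing is asked for, a point or a joint stands for the part that bears it (a point fixed in the world has none). Each returns a list of dicts, best first, with "conf" (0 to 1); they miss things now and then, are a little off and sometimes report something else, mostly with a low value. They report only what shows in the picture. A call takes as long as a camera call.
- r.recognise(query, camera): "location" ([column, row] in pixels, amid what is visible of it).
The state is a dict: "time_s": time; "qpos": joint angles; "joint_velocities": joint speeds; "tau": joint torques, N m; "tool_pos": TCP position; "eef_rot": TCP orientation; "contact_force": force on the tool from outside, world axes, zero at the start; "ft_torque": the same for the moment, N m; "width": finger opening in m.
Only numpy, scipy, OpenCV 4.12 (cv2) and the standard library are available. Lean on these libraries where they do the work, as an engineer would, in place of code of your own. Each camera call takes 0.05 s, during which the arm holds its last target.

## Working session

There is one attempt and no reset: what is moved stays moved. The work goes in short steps, Python scripts to look and compute and a shell command to move; the robot and the scene stay as the last step left them, time stands still between calls to the robot, and variables do not carry over. Pictures are saved under pics/ and viewed, and the job is handed in when it is done.

```bash
ls; mkdir -p pics
cat > h.py <<'E'
import numpy as np, cv2
from bench import r
def snap(n,tag):
    c=r.read_camera(n); cv2.imwrite(f'pics/{tag}.png',c['pixels'][:,:,::-1]); return c
E
python3 - <<'E'
from h import *
print(r.observe())
for n in('side','top','wrist'):
    c=snap(n,'a_'+n); print(n,c['fx'],c['fy'],c['cx'],c['cy'],np.round(c['R'],3).tolist(),np.round(c['t'],3))
    for q in ['slot','channel','apron','glass_edge','wedge_tail','wedge_tip','mallet_grip','mallet_head','can_center','phone','screwdriver_grip']:
        print(q,[(np.round(d['location'],1).tolist(),round(d['conf'],2)) for d in r.recognise(q,n)[:3]])
print(r.observe()['time_s'])
E
```

```text
pics
{'time_s': 0.0, 'qpos': array([-1.38056987,  0.43522733,  0.02499916,  1.57409519, -0.01158462,
        1.13403857, -0.07510032]), 'joint_velocities': array([ 0.00057104, -0.00113713, -0.00029314,  0.0011169 , -0.00103073,
       -0.00017561,  0.00034559]), 'tau': array([ 2.95363943e-04, -6.70484090e+01,  1.02519248e+00, -3.16205049e+01,
        1.56138826e-02,  1.24931560e-02,  3.43489921e-05]), 'tool_pos': array([0.18033985, 0.59788886, 0.23852433]), 'eef_rot': array([ 2.52095910e+00,  1.87281920e+00, -1.87445209e-03]), 'contact_force': array([ 0.46833375,  0.27843575, -0.21213247]), 'ft_torque': array([ 0.05850363, -0.02529217,  0.03187317]), 'width': 0.08539697800470698}
side 391.43124221734917 391.43124221734917 256.0856876467199 193.65808092106752 [[0.987, -0.161, -0.009], [-0.13, -0.76, -0.637], [0.096, 0.629, -0.771]] [-0.461  0.112  0.901]
slot [([298.0, 165.4], 0.58)]
channel [([293.9, 164.0], 0.93)]
apron [([296.9, 164.4], 0.58)]
glass_edge [([298.0, 125.3], 0.94)]
wedge_tail [([262.1, 257.2], 0.87), ([252.0, 193.9], 0.45)]
wedge_tip [([259.9, 261.6], 0.78)]
mallet_gr
[... 735 characters left out ...]
.9, 212.9], 0.8), ([206.7, 160.8], 0.37)]
phone [([150.2, 253.0], 0.58)]
screwdriver_grip [([235.6, 202.6], 0.66)]
wrist 297.3186396354542 297.3186396354542 257.1410433462872 189.9596552990959 [[0.289, 0.957, -0.002], [0.904, -0.273, 0.329], [0.314, -0.097, -0.944]] [-0.623 -0.043  0.382]
slot [([141.1, 377.0], 0.38), ([104.5, 281.3], 0.36)]
channel [([142.7, 375.4], 0.63)]
apron [([140.1, 375.0], 0.62)]
glass_edge []
wedge_tail [([27.3, 349.5], 0.58), ([138.5, 375.7], 0.39)]
wedge_tip [([21.5, 349.0], 0.72)]
mallet_grip [([14.5, 371.5], 0.58)]
mallet_head [([11.2, 370.8], 0.67)]
can_center [([123.4, 367.4], 0.77), ([24.5, 348.9], 0.58)]
phone [([108.0, 282.0], 0.92)]
screwdriver_grip []
1.8
```

Run:
```python
import cv2
for n,(x0,x1,y0,y1) in {'side':(150,420,40,390),'top':(110,420,90,290)}.items():
    im=cv2.imread(f'pics/a_{n}.png')[y0:y1,x0:x1]
    s=min(800/(x1-x0),600/(y1-y0)); cv2.imwrite(f'pics/a_{n}_z.png',cv2.resize(im,None,fx=s,fy=s,interpolation=cv2.INTER_CUBIC)); print(n,s)
```

```text
side 1.7142857142857142
top 2.5806451612903225
```

View pics/a_side.png

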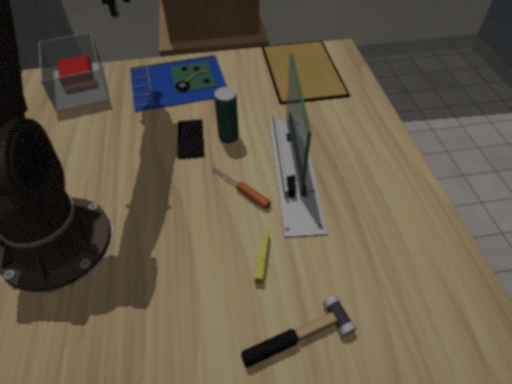

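View pics/a_side_z.png

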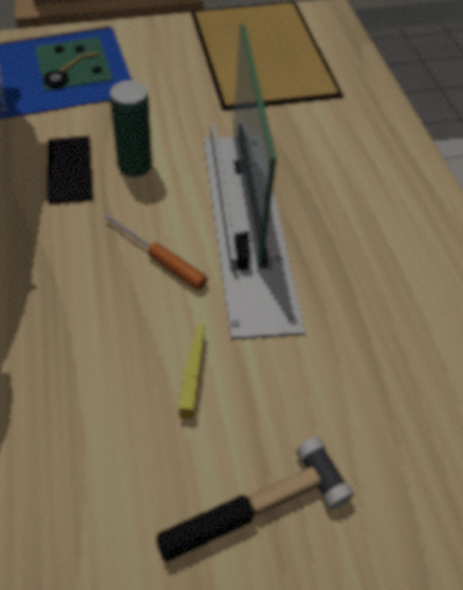

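View pics/a_top_z.png

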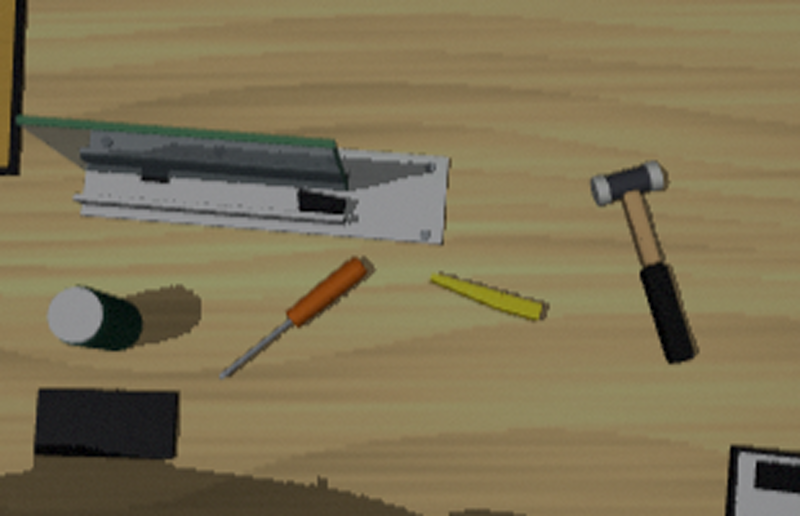

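View pics/a_wrist.png

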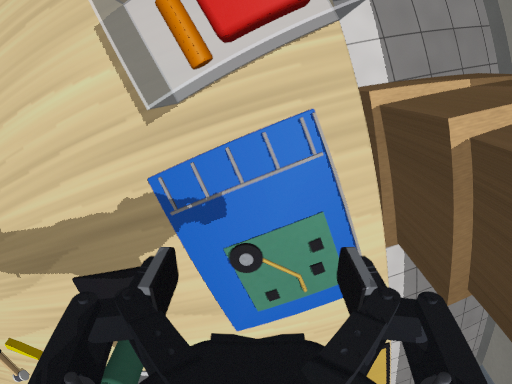

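```bash
cat >> h.py <<'E'
def ray(c,uv):
    u=(uv[0]-c['cx'])/c['fx']; v=(uv[1]-c['cy'])/c['fy']
    if c.get('fish'):
        th=np.hypot(u,v); s=np.sin(th)/th if th>1e-9 else 1; d=np.array([u*s,v*s,np.cos(th)])
    else: d=np.array([u,v,1.])
    R=np.array(c['R']); o=-R.T@np.array(c['t']); d=R.T@d; return o,d/np.linalg.norm(d)
def proj(c,X):
    p=np.array(c['R'])@np.array(X)+np.array(c['t'])
    if c.get('fish'):
        rr=np.hypot(p[0],p[1]); th=np.arctan2(rr,p[2]); k=th/rr; return np.array([c['cx']+c['fx']*p[0]*k,c['cy']+c['fy']*p[1]*k])
    return np.array([c['cx']+c['fx']*p[0]/p[2],c['cy']+c['fy']*p[1]/p[2]])
def atz(c,uv,z):
    o,d=ray(c,uv); return o+d*(z-o[2])/d[2]
def tri(*prs):
    A=np.zeros((3,3));b=np.zeros(3)
    for c,uv in prs:
        o,d=ray(c,uv);P=np.eye(3)-np.outer(d,d);A+=P;b+=P@o
    X=np.linalg.solve(A,b); return X,[round(float(np.linalg.norm(proj(c,X)-uv)),1) for c,uv in prs]
import pickle
def cam(n,tag):
    c=snap(n,tag); c=dict(c); c['fish']=(n=='wrist'); pickle.dump(c,open(f'pics/{tag}.pkl','wb')); return c
def load(tag): return pickle.load(open(f'pics/{tag}.pkl','rb'))
def zoom(tag,x0,x1,y0,y1):
    im=cv2.imread(f'pics/{tag}.png')[y0:y1,x0:x1]
    s=min(800/(x1-x0),600/(y1-y0)); cv2.imwrite(f'pics/{tag}_z.png',cv2.resize(im,None,fx=s,fy=s,interpolation=cv2.INTER_CUBIC)); return s
E
python3 - <<'E'
from h import *
s=cam('side','b_side');t=cam('top','b_top');w=cam('wrist','b_wrist')
for n,a,b in [('wedge',(262,257),(299,206)),('mallet',(300,333),(361.5,187)),('foot',(298,165),(205,159.5)),('can',(227,113),(147,213)),('scr',(252.4,193.7),(235.6,202.6))]:
    X,e=tri((s,a),(t,b)); print(n,np.round(X,3),e)
f=lambda x,y,z=0.02: atz(t,(110+x/2.58,90+y/2.58),z).round(3)
print('wedge tip',f(435,277),'butt',f(543,310)); print('head faces',f(600,190),f(660,175),'grip end',f(683,355))
print('plate corners',f(449,158,.006),f(443,243,.006),f(80,212,.006))
print('wristcam pos',-w['R'].T@w['t'], r.observe()['time_s'])
from scipy.spatial.transform import Rotation as Ro
print(Ro.from_rotvec(r.observe()['eef_rot']).as_matrix().round(3))
E
```

```text
wedge [ 0.458 -0.127  0.016] [0.7, 0.5]
mallet [ 0.505 -0.304  0.022] [1.7, 1.1]
foot [0.601 0.144 0.   ] [1.2, 1.1]
can [0.435 0.284 0.088] [0.1, 0.1]
scr [0.467 0.053 0.017] [0.3, 0.3]
wedge tip [ 0.481 -0.069  0.02 ] butt [ 0.444 -0.187  0.02 ]
head faces [ 0.576 -0.254  0.02 ] [ 0.592 -0.321  0.02 ] grip end [ 0.393 -0.337  0.02 ]
plate corners [ 0.618 -0.087  0.006] [ 0.521 -0.079  0.006] [0.561 0.33  0.006]
wristcam pos [0.0996014  0.62146662 0.37334343] 1.95
[[ 0.289  0.957  0.   ]
 [ 0.957 -0.289  0.   ]
 [ 0.     0.    -1.   ]]
```

```bash
python3 -m inch '[8.5,2.1,-5.5,0.9,9, 8.5,2.1,-5.5,0.9,9, 8.5,2.1,-5.5,0.9,9, 8.5,2.1,-5.5,0.9,9, 8.5,2.1,-5.5,0.9,9, 8.5,2.1,-5.5,0.9,9, 8.5,2.1,-5.5,0.9,9, 8.5,2.1,-5.5,0.9,9, 8.5,2.1,-5.5,0.9,9, 8.5,2.1,-5.5,0.9,9]' 40; python3 -c "
from h import *
print(r.observe()['qpos'].round(2))"
```

```text
time_s: 3.2
tool_pos: [0.3849, 0.0661, 0.3269]
eef_rot: [0.536, 3.094, 0.001]
contact_force: [0.8, 0.1, -0.6]
width: 0.085
[-0.63 -0.05  0.31  1.96  0.02  1.23  2.47]
```

```bash
python3 -m inch '[8.5,1,-2,0,0, 8.5,1,-2,0,0, 8.5,1,-2,0,0, 8.5,1,-2,0,0, 8.5,1,-2,0,0, 8.5,1,-2,0,0, 8.5,1,-2,0,0, 8.5,1,-2,0,0, 8.5,0,0,0,0, 8.5,0,0,0,0]'
python3 - <<'E'
from h import *
print(r.observe()['qpos'].round(2))
t=cam('wrist','c_w'); cam('side','c_s')
E
```

```text
time_s: 4.45
tool_pos: [0.4444, -0.0516, 0.3256]
eef_rot: [0.542, 3.094, -0.027]
contact_force: [0.2, -1.1, 0.1]
width: 0.0851
[ 0.25  0.09 -0.29  1.82  0.05  1.23  2.74]
```

View pics/c_w.png

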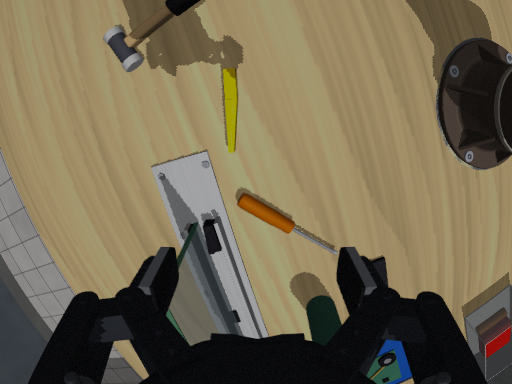

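View pics/c_s.png

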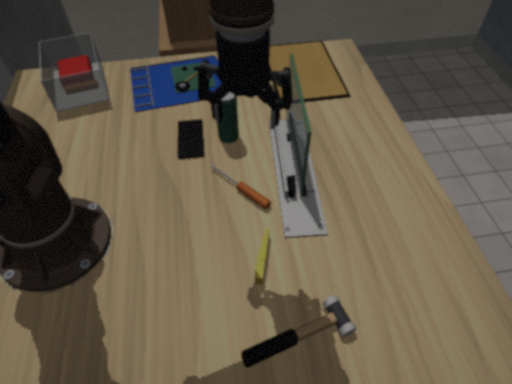

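Run:
```python
from h import *
print(zoom('c_w',90,290,0,260))
c=load('c_w'); print((-c['R'].T@c['t']).round(3))
```

```text
2.3076923076923075
[ 0.416 -0.131  0.461]
```

View pics/c_w_z.png

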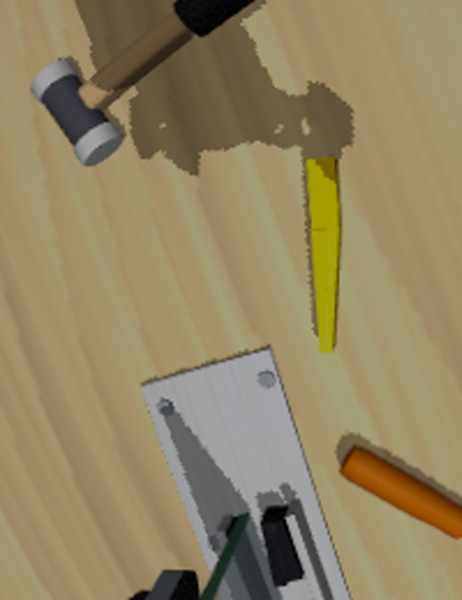

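Run:
```python
from h import *
c=load('c_w'); k=2.3077; f=lambda x,y,z: atz(c,(90+x/k,y/k),z)
b1=f(265,379,.0095); b2=f(166,406,.0095)
print('bolts',b1.round(4),b2.round(4),np.linalg.norm(b1-b2))
A=f(142,384,.006);B=f(270,347,.006); print('corners',A.round(4),B.round(4),np.linalg.norm(A-B), 'right edge',f(345,590,.006).round(4))
d=(b2-b1)/np.linalg.norm(b2-b1); print('slot x ang bolts',np.degrees(np.arctan2(d[1],d[0])))
d2=(A-B)/np.linalg.norm(A-B); print('corner',np.degrees(np.arctan2(d2[1],d2[0])))
print('glass bottom? shoe front top', f(268,510,.034).round(4),f(289,510,.034).round(4))
print('wedge tail corners top z.028', [f(x,y,.028).round(4) for x,y in [(307,157),(339,157),(311,229),(340,229),(320,351),(335,351)]])
print('mallet', [f(x,y,.017).round(4) for x,y in [(52,72),(103,150),(215,15)]])
```

```text
bolts [ 0.5311 -0.0604  0.0095] [ 0.6061 -0.0677  0.0095] 0.07535479177303357
corners [ 0.6179 -0.0885  0.006 ] [ 0.5202 -0.0793  0.006 ] 0.09808798310944647 right edge [0.5396 0.1131 0.006 ]
slot x ang bolts -5.613806519021605
corner -5.354656283504796
glass bottom? shoe front top [0.5592 0.0214 0.034 ] [0.5453 0.0262 0.034 ]
wedge tail corners top z.028 [array([ 0.4494, -0.1869,  0.028 ]), array([ 0.4309, -0.1796,  0.028 ]), array([ 0.4631, -0.143 ,  0.028 ]), array([ 0.4461, -0.1366,  0.028 ]), array([ 0.4856, -0.0679,  0.028 ]), array([ 0.4766, -0.0645,  0.028 ])]
mallet [array([ 0.5926, -0.321 ,  0.017 ]), array([ 0.5761, -0.2497,  0.017 ]), array([ 0.473 , -0.3041,  0.017 ])]
```

```bash
python3 -m inch '[8.5,0,-1.2,0,-10.4, 8.5,0,-1.2,0,-10.4, 8.5,0,-1.2,0,-10.4, 8.5,0,-1.2,0,-10.4, 8.5,0,-1.2,0,-10.4, 8.5,0,-1.2,0,-10.4, 8.5,0,-1.2,0,-10.4, 8.5,0,-1.2,0,-10.4, 8.5,0,-1.2,0,-10.4, 8.5,0,-1,0,-10.4]'; python3 -m inch '[5,0,0,-1,-10.4, 5,0,0,-1,-10.4, 5,0,0,-2,-10.4, 5,0,0,-2,-10.4, 5,0,0,-2,-10.4, 5,0,0,-2,-10.4, 5,0,0,-2,-10.4, 5,0,0,-2,0, 5,0,0,0,0, 5,0,0,0,0]'
python3 - <<'E'
from h import *
print(r.observe()['qpos'].round(2))
t=cam('wrist','d_w')
E
```

```text
time_s: 5.8
tool_pos: [0.4451, -0.1684, 0.3258]
eef_rot: [-2.762, -1.469, 0.017]
contact_force: [-0.3, -0.4, -0.1]
width: 0.0849
time_s: 7.05
tool_pos: [0.4453, -0.1689, 0.1864]
eef_rot: [-3.092, 0.449, 0.0]
contact_force: [0.0, 0.3, 0.9]
width: 0.0499
[ 0.19  0.25  0.09  2.   -0.05  0.9   0.02]
```

View pics/d_w.png

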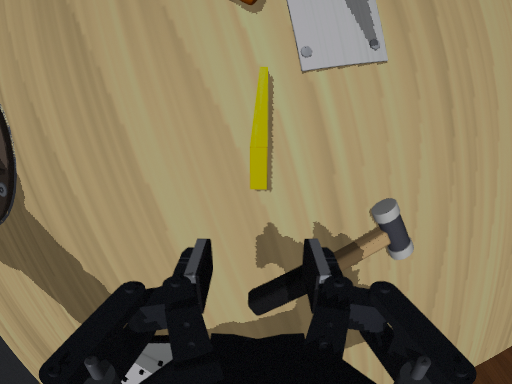

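Run:
```python
from h import *
print(zoom('d_w',220,320,40,200))
```

```text
3.75
```

View pics/d_w_z.png

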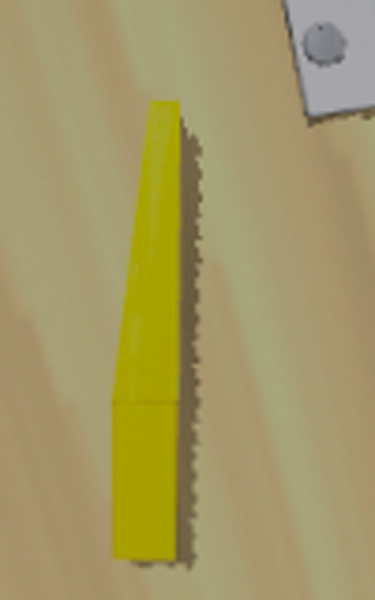

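Run:
```python
from h import *
c=load('d_w'); c0=load('c_w'); k=3.75; g=lambda x,y:(220+x/k,40+y/k)
P={n:atz(c,g(*p),.028) for n,p in dict(bl=(112,558),br=(177,558),sl=(113,402),sr=(179,402),tl=(150,101),tr=(179,102)).items()}
for n in P: print(n,P[n].round(4))
k0=2.3077; g0=lambda x,y:(90+x/k0,y/k0)
for a,b in [((112,558),(339,157)),((177,558),(307,157)),((113,402),(340,229)),((179,402),(311,229)),((150,101),(335,351)),((179,102),(320,351))]:
    X,e=tri((c,g(*a)),(c0,g0(*b))); print(X.round(4),e)
d=P['sr']-P['br']; print(90-np.degrees(np.arctan2(d[1],d[0])));d=P['tr']-P['br']; print(90-np.degrees(np.arctan2(d[1],d[0])))
print('tailctr',(sum(P[n] for n in('bl','br','sl','sr'))/4).round(4))
print('bolt',atz(c,g(325,44),.0095).round(4))
print('corner',atz(c,g(307,123),.006).round(4))
```

```text
bl [ 0.4343 -0.1811  0.028 ]
br [ 0.4516 -0.1862  0.028 ]
sl [ 0.4473 -0.1392  0.028 ]
sr [ 0.4642 -0.1443  0.028 ]
tl [ 0.4795 -0.0654  0.028 ]
tr [ 0.4866 -0.0677  0.028 ]
[ 0.4324 -0.1812  0.0238] [1.7, 1.2]
[ 0.4506 -0.1883  0.0204] [0.6, 0.5]
[ 0.4467 -0.1374  0.0331] [1.4, 1.0]
[ 0.4636 -0.1435  0.0289] [0.8, 0.6]
[ 0.4795 -0.063   0.0113] [1.1, 0.7]
[ 0.4869 -0.067   0.0208] [0.2, 0.1]
16.74204600555879
16.450438803711407
tailctr [ 0.4494 -0.1627  0.028 ]
bolt [ 0.5313 -0.0607  0.0095]
corner [ 0.5207 -0.0811  0.006 ]
```

```bash
python3 -m inch '[5,0.1,-0.1,-3,0, 5,0,0,-3,0, 5,0,0,-3,0, 5,0,0,-3,0, 5,0,0,-3,0, 5,0,0,-1.1,0, 5,0,0,-1.1,0, 1,0,0,0,0, 1,0,0,0,0, 1,0,0,0,0]' 30; python3 -m inch '[1,0,0,0,0, 1,0,0,0,0, 1,0,0,0,0, 1,0,0,1,0, 1,0,0,1,0, 1,0,0,1,0, 1,0,0,1,0, 1,0,0,1,0, 1,0,0,0,0, 1,0,0,0,0]';  python3 - <<'E'
from h import *
t=cam('wrist','e_w')
E
```

```text
time_s: 8.35
tool_pos: [0.4462, -0.1709, 0.0144]
eef_rot: [-3.092, 0.452, -0.001]
contact_force: [-0.0, 0.4, 4.4]
width: 0.0175
time_s: 9.6
tool_pos: [0.4455, -0.1707, 0.0635]
eef_rot: [-3.091, 0.452, 0.002]
contact_force: [-1.1, 0.1, -0.5]
width: 0.0174
```

View pics/e_w.png

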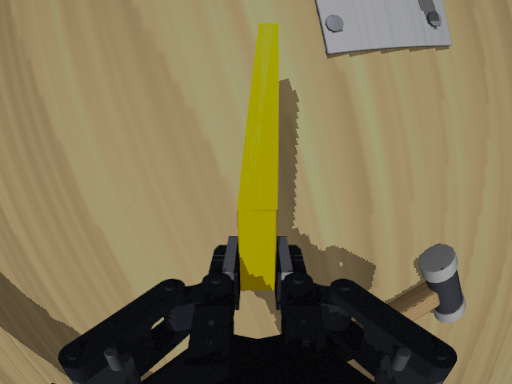

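```bash
python3 -m inch '[1,1.6,0.9,0.2,2.2, 1,1.6,0.9,0.2,2.2, 1,1.6,0.9,0.2,2.2, 1,1.6,0.9,0.2,2.2, 1,1.6,0.9,0.2,2.2, 1,1.6,0.9,0,0, 1,1.6,0.9,0,0, 1,0,0,0,0, 1,0,0,0,0, 1,0,0,0,0]';  python3 - <<'E'
from h import *
t=cam('wrist','f_w');cam('top','f_t');cam('side','f_s')
print(zoom('f_w',150,400,0,300))
E
```

```text
time_s: 10.9
tool_pos: [0.5568, -0.1084, 0.0735]
eef_rot: [-3.121, 0.155, 0.005]
contact_force: [-0.7, 0.8, 0.7]
width: 0.0173
2.0
```

View pics/f_w.png

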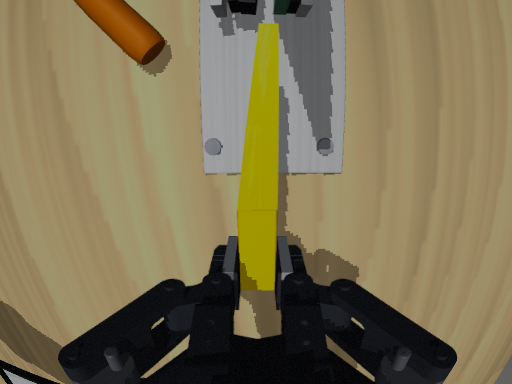

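View pics/f_w_z.png

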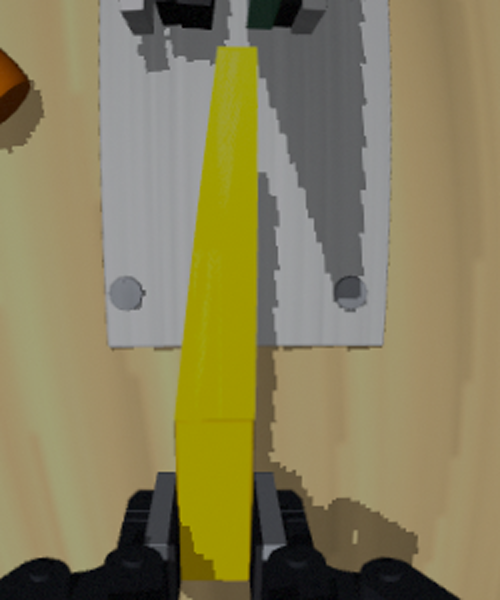

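Run:
```python
from h import *
c=load('f_w'); g=lambda x,y:(150+x/2,y/2)
b1=atz(c,g(126,293),.0095);b2=atz(c,g(350,293),.0095)
print(b1.round(4),b2.round(4),np.linalg.norm(b1-b2)); d=b2-b1; a=np.arctan2(d[1],d[0]); print(np.degrees(a))
ex=np.array([np.cos(a),np.sin(a),0]); ey=np.array([-ex[1],ex[0],0])
for nm,a_ in (('bolts',a),):
  O=(b1+b2)/2+.003*ex+.09*ey; print('O',O.round(4))
A=atz(c,g(108,347),.006);B=atz(c,g(383,347),.006);print(A.round(4),B.round(4),np.linalg.norm(A-B))
S=lambda X:(((X-O)@ex*1e3).round(1),((X-O)@ey*1e3).round(1))
for n,p,z in [('wallL_l',(133,34),.006),('wallL_r',(152,30),.006),('glassl',(248,27),.006),('glassr',(276,27),.006),('wallR r',(318,33),.006),('shoe l',(160,27),.006),('shoe r',(213,29),.006)]:
    print(n,S(atz(c,g(*p),z)))
T=r.observe()['tool_pos']; print('TCP slot',S(T)); 
for n,p in dict(tl=(217,47),tr=(258,47),sl=(176,420),sr=(254,420),bl=(182,580),br=(250,580)).items(): print(n,S(atz(c,g(*p),T[2]-.0144+.028)))
```

```text
[ 0.5317 -0.0592  0.0095] [ 0.6083 -0.0666  0.0095] 0.07698790317433779
-5.474704331282263
O [0.5816 0.0264 0.0095]
[ 0.5219 -0.0785  0.006 ] [ 0.6206 -0.0881  0.006 ] 0.099176194321115
wallL_l (np.float64(-38.2), np.float64(-0.1))
wallL_r (np.float64(-31.8), np.float64(1.1))
glassl (np.float64(0.4), np.float64(1.7))
glassr (np.float64(9.8), np.float64(1.9))
wallR r (np.float64(24.0), np.float64(0.4))
shoe l (np.float64(-29.1), np.float64(2.1))
shoe r (np.float64(-11.3), np.float64(0.9))
TCP slot (np.float64(-11.4), np.float64(-136.2))
tl (np.float64(-10.1), np.float64(-25.6))
tr (np.float64(-1.9), np.float64(-25.5))
sl (np.float64(-19.5), np.float64(-104.9))
sr (np.float64(-2.3), np.float64(-105.0))
bl (np.float64(-19.5), np.float64(-149.1))
br (np.float64(-2.2), np.float64(-149.1))
```

```bash
python3 -m inch '[1,0,0,-1.3,0, 1,0,0,-1.3,0, 1,0,0,-1.3,0, 1,0,0,-1.3,0, 1,0,0,0,0, 1,0.1,1,0,0, 1,0.1,1,0,0, 1,0.1,1,0,0, 1,0.1,1,0,0, 1,0,0,0,0]';  python3 - <<'E'
from h import *
t=cam('wrist','g_w')
E
```

```text
time_s: 12.3
tool_pos: [0.5618, -0.0662, 0.0217]
eef_rot: [-3.12, 0.151, 0.004]
contact_force: [-0.2, 0.2, -0.1]
width: 0.0177
```

View pics/g_w.png

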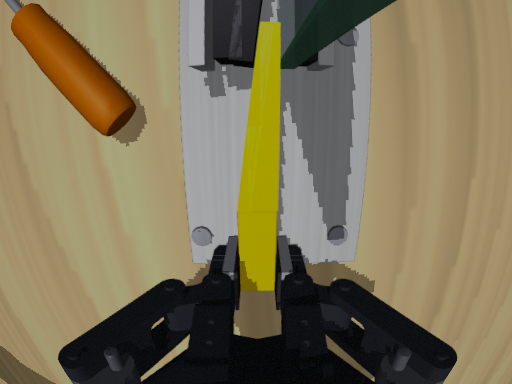

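```bash
python3 -m inch '[1,0,0,-0.08,0, 1,0,0,0,0, 3.5,0,0,0,0, 3.5,0,0,0,0, 3.5,0,0,0,0, 3.5,0,0,2,0, 3.5,0,0,2,0, 3.5,0,0,1,0, 0,-0.2,-2,0,0, 0,-0.2,-2,0,0]';  python3 - <<'E'
from h import *
t=cam('wrist','i_w')
print(zoom('i_w',150,400,0,300))
E
```

```text
time_s: 13.6
tool_pos: [0.5569, -0.1097, 0.0702]
eef_rot: [-3.121, 0.155, 0.005]
contact_force: [0.2, -0.7, -0.4]
width: 0.0007
2.0
```

View pics/i_w_z.png

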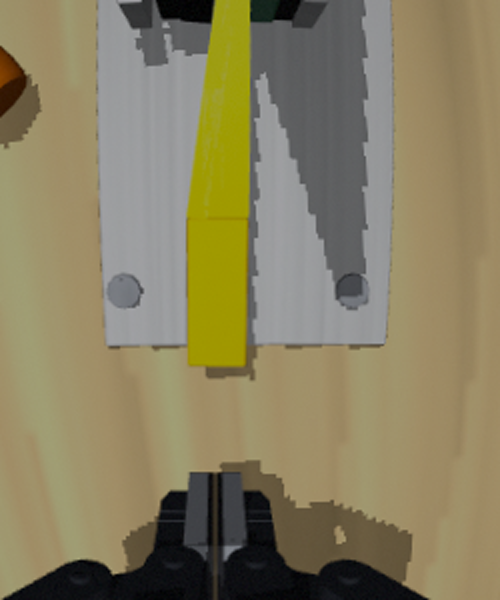

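```bash
python3 -m inch '[0,0,0,-1.6,0, 0,0,0,-1.6,0, 0,0,0,-1.6,0, 0,0.05,0.5,0,0, 0,0.05,0.5,0,0, 0,0.05,0.5,0,0, 0,0.05,0.5,0,0, 0,0.04,0.4,0,0, 0,0.04,0.4,0,0, 0,0.02,0.2,0,0]';  python3 - <<'E'
from h import *
t=cam('wrist','j_w')
E
```

```text
time_s: 14.9
tool_pos: [0.5608, -0.0777, 0.0229]
eef_rot: [-3.121, 0.154, 0.003]
contact_force: [-0.3, -2.0, 0.5]
width: 0.0004
```

View pics/j_w.png

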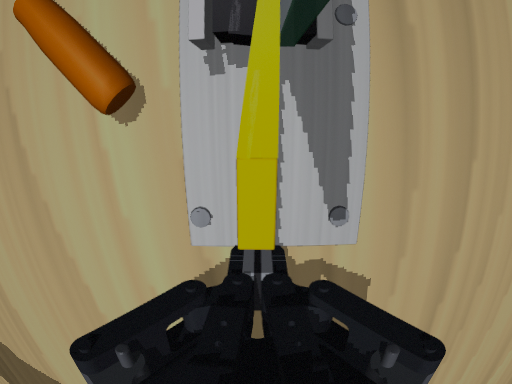

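```bash
cat >> h.py <<'E'
O=np.array([.5816,.0264,0]); _a=np.radians(-5.5)
ex=np.array([np.cos(_a),np.sin(_a),0]); ey=np.array([-ex[1],ex[0],0])
S=lambda X:(round(float((X-O)@ex*1e3),1),round(float((X-O)@ey*1e3),1))
E
python3 - <<'E'
from h import *
c=load('j_w')
for p in [(238,248),(275,248),(237,157),(278,158)]: print(S(atz(c,p,.034)))
print('TCP',S(r.observe()['tool_pos']),r.observe()['contact_force'])
E
python3 -m inch '[0,0,0,0,0, 0,0.02,0.2,0,0, 0,0.02,0.2,0,0, 0,0.02,0.2,0,0, 0,0.02,0.2,0,0, 0,0,0,0,0, 0,0,0,0,0, 0,0,0,0,0, 0,0,0,0,0, 0,0,0,0,0]'
```

```text
(-19.4, -94.8)
(-1.7, -94.9)
(-18.7, -50.7)
(-1.1, -51.2)
TCP (-10.8, -105.5) [-0.11161949 -0.01850626  0.09693452]
time_s: 16.2
tool_pos: [0.5615, -0.07, 0.0229]
eef_rot: [-3.121, 0.154, 0.004]
contact_force: [1.5, -4.2, -0.2]
width: 0.0002
```

Run:
```python
from h import *
c=cam('wrist','k_w'); print(r.observe()['contact_force'])
print(zoom('k_w',180,340,0,120), zoom('j_w',180,340,0,120))
```

```text
[ 1.47903094 -4.76092642  0.51330368]
5.0 5.0
```

View pics/k_w_z.png

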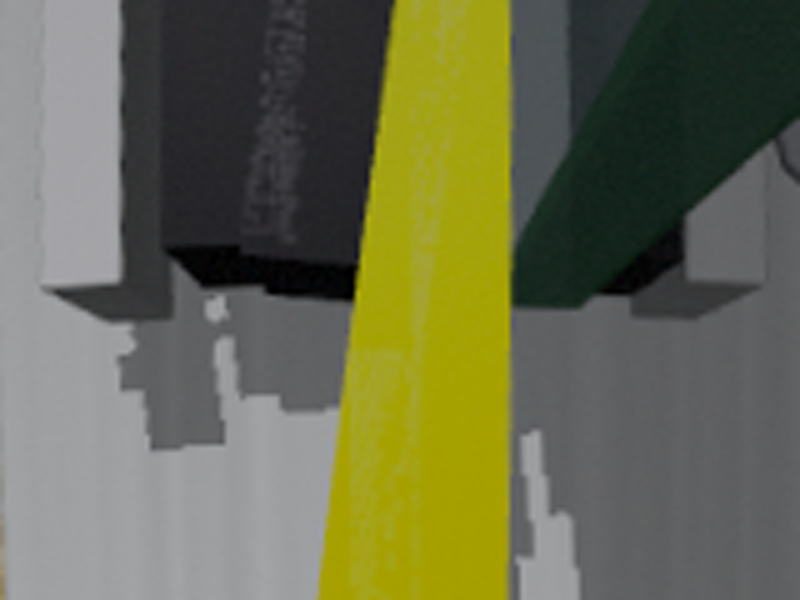

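View pics/j_w_z.png

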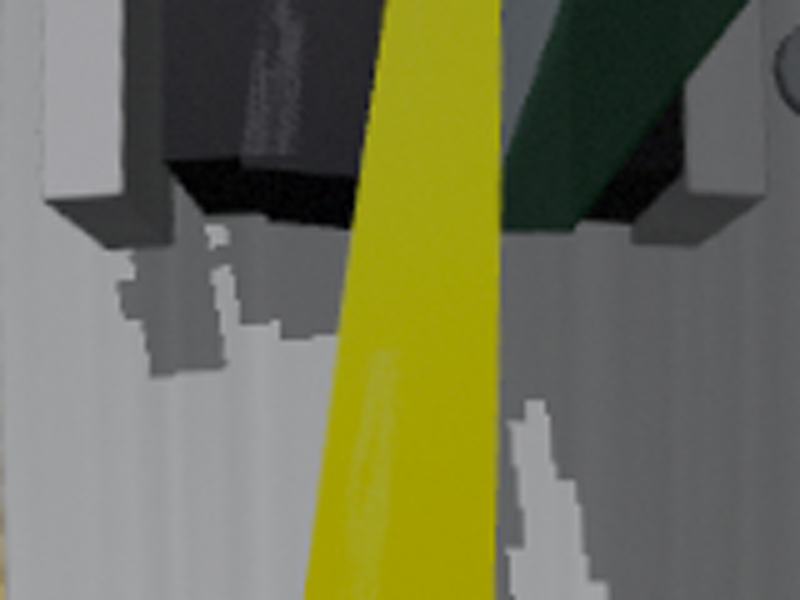

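```bash
python3 -m inch '[0,-0.1,-1,0,0, 0,-0.1,-1,0,0, 0,0,0,4,0, 0,0,0,4,-5, 0,0,-3,4,-10, 8,0,-4,0,-10, 8,0,-4,0,-10, 8,-0.2,-4,0,-10, 8,0,-4,0,-10, 8,0,-2,0,-10]';python3 -m inch '[8,0,0,0,-6, 8,0,0,0,0, 8,0,0,0,0, 8,0,0,0,0, 8,0,0,0,0, 8,0,0,0,0, 8,0,0,0,0, 8,0,0,0,0, 8,0,0,0,0, 8,0,0,0,0]'
python3 - <<'E'
from h import *
c=cam('wrist','l_w'); cam('top','l_t'); cam('side','l_s'); print(r.observe()['qpos'].round(2))
E
```

```text
time_s: 17.5
tool_pos: [0.5561, -0.3028, 0.1427]
eef_rot: [-2.543, 1.819, -0.011]
contact_force: [0.6, 0.5, 0.0]
width: 0.08
time_s: 18.75
tool_pos: [0.5574, -0.2997, 0.1428]
eef_rot: [-2.453, 1.938, -0.012]
contact_force: [-0.2, 0.1, 0.1]
width: 0.0801
[ 0.15  0.55  0.39  1.7  -0.27  0.94 -0.68]
```

View pics/l_w.png

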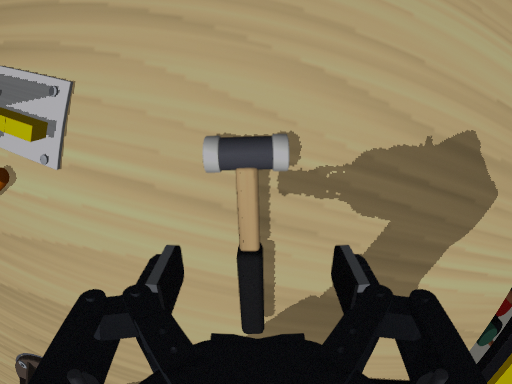

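View pics/l_t.png

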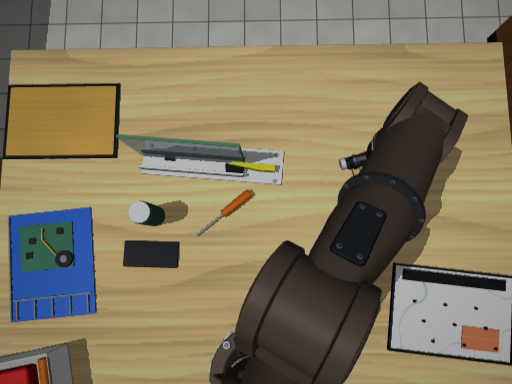

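```bash
python3 - <<'E'
from h import *
c=load('l_w'); c0=load('c_w'); f=lambda p,z=.017: atz(c,p,z)
print('tri head',tri((c,(246,153.5)),(c0,(90+78/2.3077,112/2.3077))))
print('tri rubber start',tri((c,(250.5,247)),(c0,(90+190/2.3077,18/2.3077))))
for n,p in dict(h=(246,153.5),l=(203,154),r=(289,152.5),ha=(246.5,175),hb=(249.5,245),re=(253,332)).items(): print(n,f(p).round(4), f(p,.03).round(4))
a=f((246.5,175))-f((249.5,245)); print(np.degrees(np.arctan2(a[1],a[0])))
a=f((203,154))-f((289,152.5)); print(np.degrees(np.arctan2(a[1],a[0]))-90)
o=r.observe(); print(2*np.degrees(np.arctan2(o['eef_rot'][1],o['eef_rot'][0])))
E
python3 -c "
import sys;sys.path.insert(0,'.')
from h import *
print(zoom('l_w',180,310,110,350))"
```

```text
tri head (array([ 0.58490911, -0.28443263,  0.01431607]), [0.0, 0.0])
tri rubber start (array([ 0.49046291, -0.31099157,  0.01106634]), [1.1, 0.7])
h [ 0.5855 -0.2844  0.017 ] [ 0.5881 -0.2843  0.03  ]
l [ 0.5764 -0.2465  0.017 ] [ 0.5794 -0.2483  0.03  ]
r [ 0.5953 -0.3216  0.017 ] [ 0.5975 -0.3197  0.03  ]
ha [ 0.5661 -0.2893  0.017 ] [ 0.5697 -0.2889  0.03  ]
hb [ 0.4963 -0.3079  0.017 ] [ 0.5034 -0.3066  0.03  ]
re [ 0.3772 -0.3388  0.017 ] [ 0.3902 -0.336   0.03  ]
14.958941243476808
14.168604265407481
283.35579069447294
2.5
```

View pics/l_w_z.png

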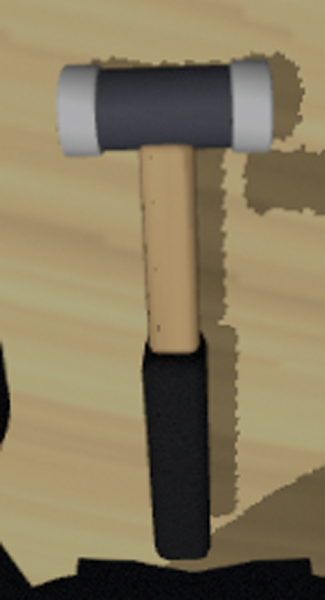

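```bash
python3 -m inch '[5.5,-0.8,0.2,-2,1.1, 5.5,-0.7,0.2,-2,0, 5.5,0,0,-3,0, 5.5,0,0,-3,0, 5.5,0,0,-2,0, 5.5,0,0,-1,0, 5.5,0,0,0,0, 1,0,0,0,0, 1,0,0,0,0, 1,0,0,0,0]' 60;python3 -m inch '[1,0,0,0,0, 1,0,0,0,0, 1,0,0,0,0, 1,0,0,1,0, 1,0,0,2,0, 1,0,0,2,0, 1,0,0,2,0, 1,0,0,0,0, 1,0,0,0,0, 1,0,0,0,0]'
python3 - <<'E'
from h import *
c=cam('wrist','m_w'); cam('side','m_s');print(r.observe()['ft_torque'])
E
```

```text
time_s: 20.15
tool_pos: [0.5431, -0.296, 0.0139]
eef_rot: [-2.47, 1.914, -0.015]
contact_force: [-1.4, 0.1, 6.1]
width: 0.0189
time_s: 21.4
tool_pos: [0.5419, -0.2954, 0.0821]
eef_rot: [-2.471, 1.915, -0.01]
contact_force: [0.0, 0.2, -2.2]
width: 0.0194
[ 0.00363521 -0.00103504 -0.02124047]
```

View pics/m_w.png

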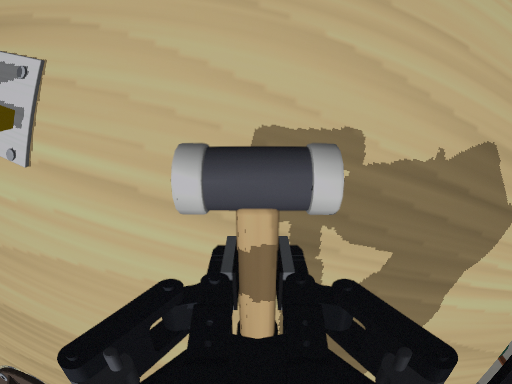

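View pics/m_s.png

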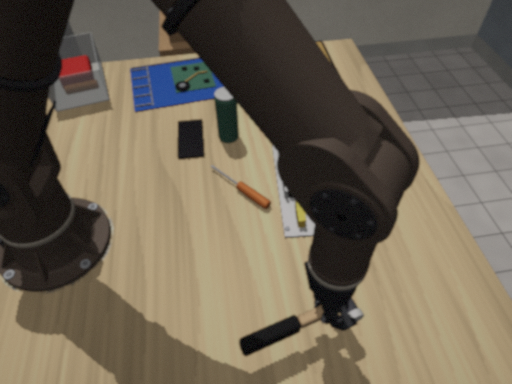

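```bash
python3 -m inch '[1,-0.46,3.05,0,-4, 1,-0.46,3.05,0,-4, 1,-0.46,3.05,0,-4, 1,-0.46,3.05,0,-4, 1,-0.46,3.05,0,-4, 1,-0.46,3.05,0,0, 1,0,0,-2,0, 1,0,0,-2,0, 1,0,0,0,0, 1,0,0,0,0]'
python3 - <<'E'
from h import *
c0=load('m_w'); print('head rel', atz(c0,(257.5,180),.085+.0).round(4))
c=cam('wrist','n_w'); o=r.observe(); print(S(o['tool_pos']),2*np.degrees(np.arctan2(o['eef_rot'][1],o['eef_rot'][0]))-360)
E
```

```text
time_s: 22.75
tool_pos: [0.515, -0.1131, 0.0432]
eef_rot: [-2.101, 2.316, -0.016]
contact_force: [0.7, 0.1, -2.2]
width: 0.0189
head rel [ 0.5848 -0.2863  0.085 ]
(-52.7, -145.2) -95.56819366649677
```

View pics/n_w.png

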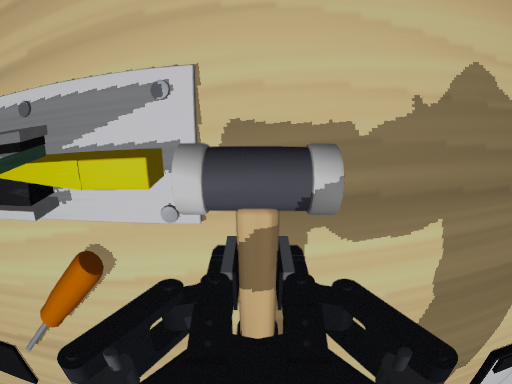

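Run:
```python
from h import *
print(zoom('n_w',0,260,60,240))
```

```text
3.076923076923077
```

View pics/n_w_z.png

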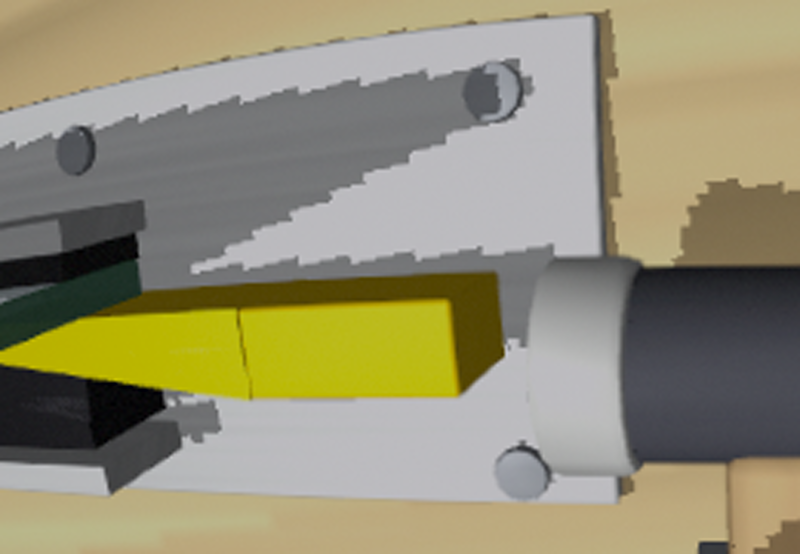

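Run:
```python
from h import *
c=load('n_w'); k=3.0769; g=lambda x,y:(x/k,60+y/k)
for n,p,z in [('butt far',(449,299),.034),('butt near',(459,396),.034),('sh far',(238,309),.034),('sh near',(250,399),.034),('buttbot far',(497,273),.006),('bolt',(494,92),.0095),('bolt2',(523,473),.0095),('face far',(545,260),.0463),('face near',(540,470),.0463)]: print(n,S(atz(c,g(*p),z)))
```

```text
butt far (0.6, -89.1)
butt near (-16.6, -89.1)
sh far (0.4, -45.0)
sh near (-17.1, -44.5)
buttbot far (-0.1, -88.7)
bolt (35.5, -91.1)
bolt2 (-41.3, -91.4)
face far (8.7, -110.1)
face near (-25.1, -106.5)
```

```bash
python3 -m inch '[1,0,0,-1,0, 1,0,0,-1,0, 1,0,0,0,0, 1,0.04,0.4,0,0, 1,0.05,0.5,0,0, 1,0.04,0.4,0,0, 1,0.05,0.5,0,0, 1,0.02,0.2,0,0, 1,0.03,0.3,0,0, 1,0.02,0.2,0,0]'; python3 -c "
from h import *
o=r.observe();print(S(o['tool_pos']),o['contact_force'].round(2),o['ft_torque'].round(2))"
```

```text
time_s: 24.05
tool_pos: [0.5174, -0.0888, 0.0229]
eef_rot: [-2.101, 2.318, -0.018]
contact_force: [-0.3, -5.3, -2.2]
width: 0.0186
(-52.9, -120.8) [-0.28 -5.29 -2.21] [-1.17  0.02 -0.26]
```

```bash
python3 -m inch '[1,-0.07,-0.75,0,0, 1,-0.07,-0.75,0,0, 1,0,0,0,0, 1,0.05,0.5,0,0, 1,0.05,0.5,0,0, 1,0.04,0.4,0,0, 1,0.03,0.3,0,0, 1,0.02,0.2,0,0, 1,0.02,0.2,0,0, 1,0.01,0.1,0,0]'; python3 -c "
from h import *
o=r.observe();print(S(o['tool_pos']),o['contact_force'].round(2),o['ft_torque'].round(2),o['eef_rot'].round(3))"
```

```text
time_s: 25.3
tool_pos: [0.5182, -0.0828, 0.023]
eef_rot: [-2.1, 2.319, -0.02]
contact_force: [-0.4, -8.2, -2.4]
width: 0.0183
(-52.6, -114.7) [-0.4  -8.24 -2.37] [-1.82  0.12 -0.37] [-2.1    2.319 -0.02 ]
```

```bash
python3 -m inch '[1,-0.07,-0.75,0,0, 1,-0.07,-0.75,0,0, 1,0,0,0,0, 1,0.05,0.5,0,0, 1,0.05,0.5,0,0, 1,0.04,0.4,0,0, 1,0.02,0.2,0,0, 1,0.02,0.2,0,0, 1,0.01,0.1,0,0, 1,0,0,0,0]'; python3 -c "
from h import *
o=r.observe();print(S(o['tool_pos']),o['contact_force'].round(2),o['ft_torque'].round(2),o['eef_rot'].round(3))
cam('wrist','o_w');zoom('o_w',0,260,60,240)"
```

```text
time_s: 26.55
tool_pos: [0.5185, -0.0791, 0.0229]
eef_rot: [-2.1, 2.32, -0.02]
contact_force: [-0.6, -8.7, -2.6]
width: 0.0191
(-52.7, -111.0) [-0.59 -8.74 -2.63] [-1.88  0.25 -0.42] [-2.1   2.32 -0.02]
```

View pics/o_w_z.png

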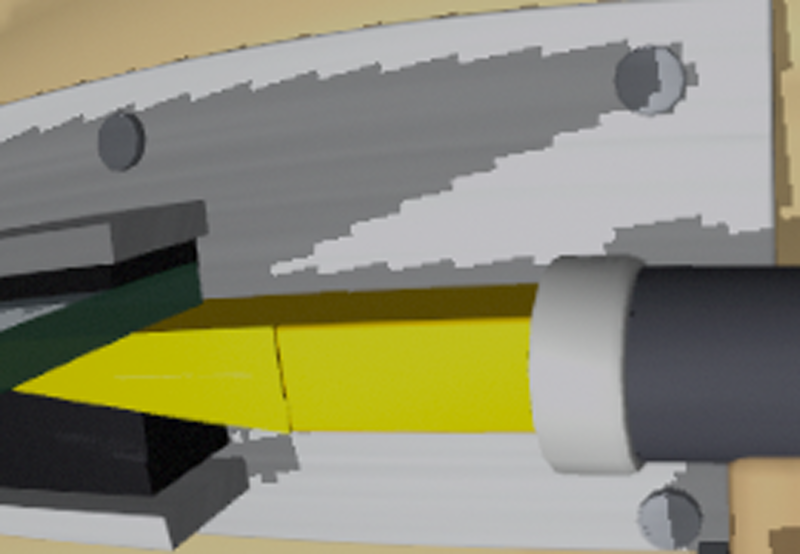

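```bash
python3 -m inch '[1,-0.07,-0.75,0,0, 1,-0.07,-0.75,0,0, 1,0,0,0,0, 1,0.05,0.5,0,0, 1,0.05,0.5,0,0, 1,0.04,0.4,0,0, 1,0.02,0.2,0,0, 1,0.01,0.1,0,0, 1,0.01,0.1,0,0, 1,0,0,0,0]'; python3 -c "
from h import *
o=r.observe();print(S(o['tool_pos']),o['contact_force'].round(2),o['ft_torque'].round(2))"
python3 -m inch '[1,-0.07,-0.75,0,0, 1,-0.07,-0.75,0,0, 1,0,0,0,0, 1,0.05,0.5,0,0, 1,0.05,0.5,0,0, 1,0.04,0.4,0,0, 1,0.02,0.2,0,0, 1,0.01,0.1,0,0, 1,0.01,0.1,0,0, 1,0,0,0,0]'; python3 -c "
from h import *
o=r.observe();print(S(o['tool_pos']),o['contact_force'].round(2),o['ft_torque'].round(2))"
```

```text
time_s: 27.85
tool_pos: [0.5184, -0.0774, 0.0229]
eef_rot: [-2.099, 2.322, -0.021]
contact_force: [-2.1, -13.8, -2.3]
width: 0.0191
(-53.0, -109.4) [ -2.06 -13.83  -2.34] [-2.79  0.55 -0.52]
time_s: 29.1
tool_pos: [0.5182, -0.0769, 0.0229]
eef_rot: [-2.097, 2.327, -0.023]
contact_force: [-5.2, -21.4, -1.0]
width: 0.0186
(-53.2, -108.9) [ -5.22 -21.43  -1.03] [-4.45  1.01 -0.84]
```

```bash
python3 -m inch '[1,-0.07,-0.75,0,0, 1,-0.07,-0.75,0,0, 1,0,0,0,0, 1,0,0,0,0, 1,0.05,0.5,0,0, 1,0.04,0.4,0,0, 1,0.03,0.3,0,0, 1,0.01,0.1,0,0, 1,0.01,0.1,0,0, 1,0,0,0,0]'; python3 -c "
from h import *
o=r.observe();print(S(o['tool_pos']),o['contact_force'].round(2),o['ft_torque'].round(2))
c=cam('wrist','p_w');zoom('p_w',0,260,60,240); cam('top','p_t')"
```

```text
time_s: 30.35
tool_pos: [0.5184, -0.0771, 0.0229]
eef_rot: [-2.097, 2.325, -0.023]
contact_force: [-5.1, -18.3, -1.4]
width: 0.0186
(-53.0, -109.1) [ -5.12 -18.33  -1.38] [-3.8   0.89 -0.75]
```

View pics/p_w_z.png

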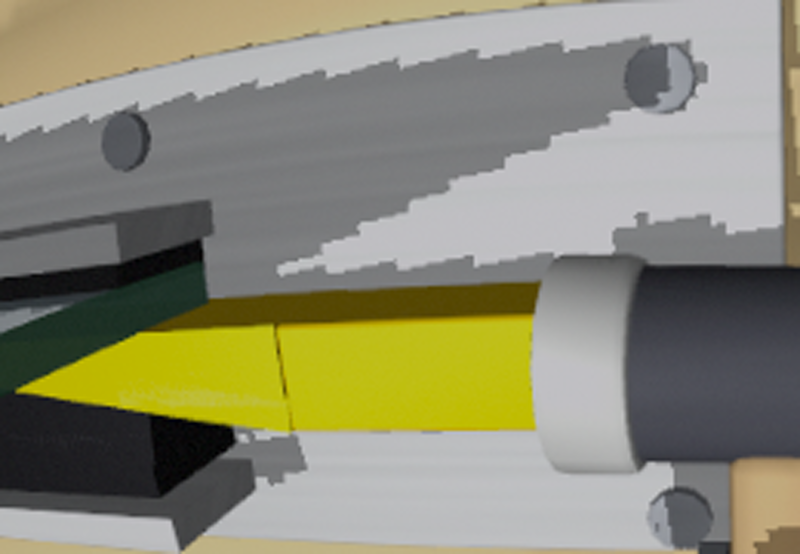

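Run:
```python
from h import *
k=3.0769; g=lambda x,y:(x/k,60+y/k)
for tag,pts in {'n_w':[('sh far',(238,309),.034),('sh near',(250,399),.034),('bolt',(494,92),.0095),('bolt2',(523,473),.0095),('bolt3',(76,150),.0095),('glassR top',(136,259),.0265)],
 'o_w':[('sh far',(275,325),.034),('sh near',(290,432),.034),('bolt',(650,80),.0095),('bolt2',(670,518),.0095),('bolt3',(122,140),.0095),('glassR top',(199,262),.0265)],
 'p_w':[('sh far',(276,323),.034),('sh near',(290,431),.034),('bolt',(659,77),.0095),('bolt2',(681,518),.0095),('bolt3',(126,140),.0095),('glassR top',(205,262),.0265)]}.items():
    c=load(tag)
    print(tag,[(n,S(atz(c,g(*p),z))) for n,p,z in pts])
```

```text
n_w [('sh far', (0.4, -45.0)), ('sh near', (-17.1, -44.5)), ('bolt', (35.5, -91.1)), ('bolt2', (-41.3, -91.4)), ('bolt3', (35.1, 17.0)), ('glassR top', (10.4, -14.2))]
o_w [('sh far', (2.1, -32.3)), ('sh near', (-15.6, -31.9)), ('bolt', (35.7, -90.3)), ('bolt2', (-41.0, -90.8)), ('bolt3', (35.3, 17.3)), ('glassR top', (12.0, -12.9))]
p_w [('sh far', (2.5, -30.8)), ('sh near', (-15.4, -30.2)), ('bolt', (35.8, -90.2)), ('bolt2', (-41.2, -90.9)), ('bolt3', (35.3, 17.4)), ('glassR top', (12.0, -12.7))]
```

```bash
python3 -m inch '[1,-0.07,-0.75,0,0, 1,-0.1,-1,0,0, 1,-0.1,-1,0.5,0, 1,0,0,1.5,0, 1,0,0,0,0, 1,0,0,0,0, 1,0,0,0,0, 1,0,0,0,0, 1,0,0,0,0, 1,0,0,0,0]'; python3 -c "
from h import *
o=r.observe();print(S(o['tool_pos']),o['contact_force'].round(2),o['ft_torque'].round(2))
c=cam('wrist','q_w');print(zoom('q_w',0,260,60,240))"
```

```text
time_s: 31.7
tool_pos: [0.5166, -0.0992, 0.0427]
eef_rot: [-2.102, 2.316, -0.016]
contact_force: [-0.0, 0.5, -2.0]
width: 0.0187
(-52.6, -131.3) [-0.05  0.53 -1.98] [-0.02 -0.02 -0.03]
3.076923076923077
```

View pics/q_w.png

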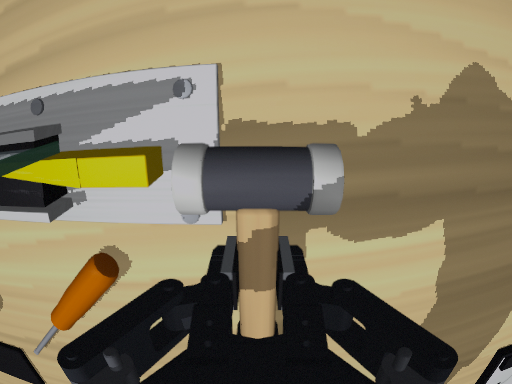

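View pics/q_w_z.png

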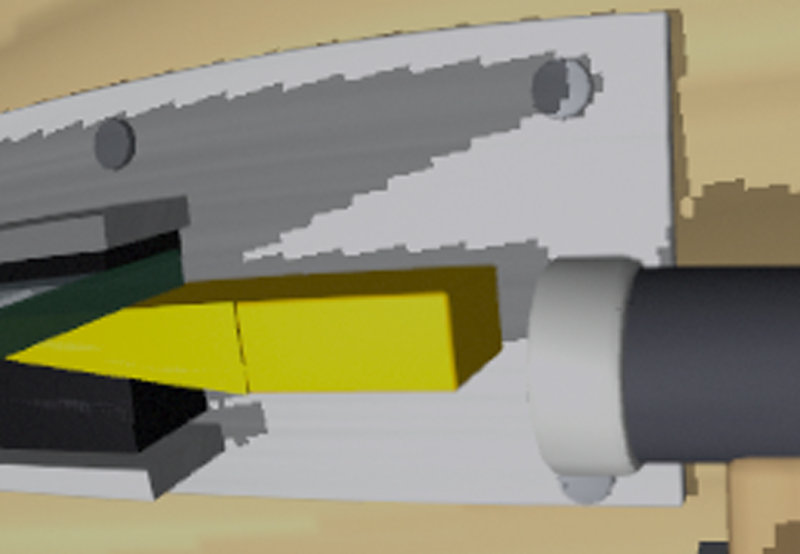

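```bash
python3 -m inch '[1,0,-3,0,0, 1,0,-3,0,0, 1,0,-3,0,0, 1,0,-3,0,0, 1,0,-3,0,0, 1,0,-3,0,0, 1,0,0,-1.2,0, 1,0,0,-1,0, 1,0,0,-0.4,0, 1,0,0,-0.2,0]'; python3 -c "
from h import *
o=r.observe();print(o['tool_pos'].round(4),o['contact_force'].round(2),o['ft_torque'].round(2))
cam('side','s_s')"
```

```text
time_s: 33.0
tool_pos: [0.5167, -0.2783, 0.0144]
eef_rot: [-2.103, 2.315, -0.015]
contact_force: [-0.0, 0.1, -1.5]
width: 0.0187
[ 0.5167 -0.2783  0.0144] [-0.02  0.14 -1.48] [0.04 0.03 0.01]
```

```bash
python3 -m inch '[1,0,0,-0.05,0, 1,0,0,0,0, 4,0,0,0,0, 4,0,0,0,0, 4,0,0,0,0, 4,0,0,0,0, 4,0,0,2,0, 4,0,0,3,0, 4,0,0,3,0, 4,0,0,4,0]'; python3 -m inch '[4,0,0,3,0, 4,-2,-2,3,0, 4,-3,-3,3,0, 4,-4,-3,0,0, 4,-4,-3,0,0, 4,-4,-2,0,0, 4,0,0,0,0, 4,0,0,0,0, 4,0,0,0,0, 4,0,0,0,0]';python3 -c "
from h import *
c=cam('wrist','t_w');cam('top','t_t');cam('side','t_s')"
```

```text
time_s: 34.3
tool_pos: [0.5162, -0.2789, 0.1348]
eef_rot: [-2.102, 2.316, -0.014]
contact_force: [0.5, 0.0, 0.4]
width: 0.0397
time_s: 35.55
tool_pos: [0.3476, -0.4086, 0.2242]
eef_rot: [-2.104, 2.314, -0.016]
contact_force: [0.0, 0.5, -0.2]
width: 0.04
```

View pics/t_w.png

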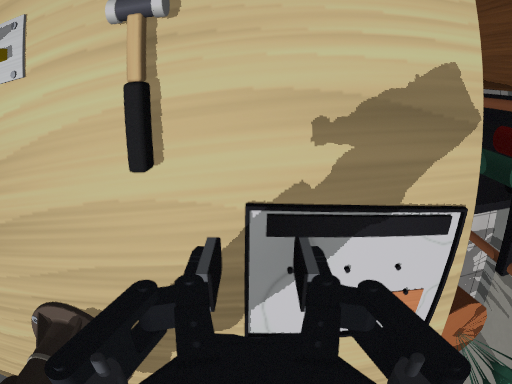

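View pics/t_s.png

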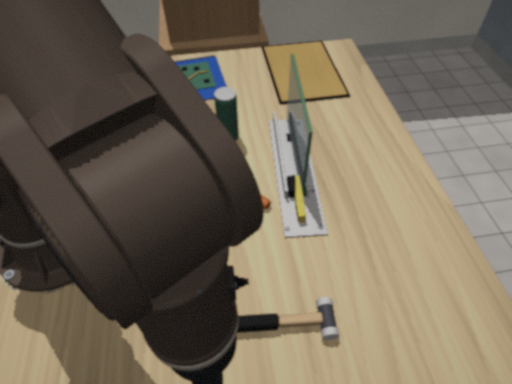

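View pics/t_t.png

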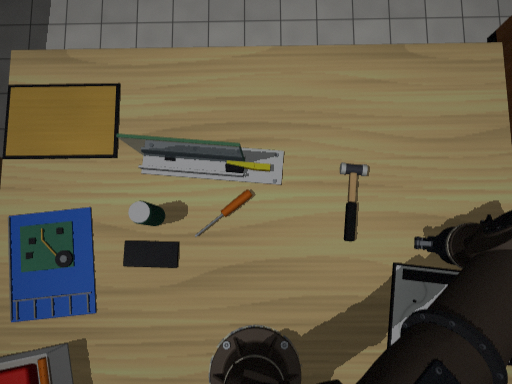

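Run:
```python
from h import *
a=load('b_top');b=load('t_t')
G=lambda c:(c['pixels'][:,:,1].astype(float)-c['pixels'][:,:,0].astype(float))
A,B=G(a),G(b)
# centroid row of the green edge band per column
d=[]
for col in range(135,232):
    ra=A[128:155,col].clip(8,None)-8; rb=B[128:155,col].clip(8,None)-8
    y=np.arange(27)
    if ra.sum()>20 and rb.sum()>20: d.append((rb@y)/rb.sum()-(ra@y)/ra.sum())
print(len(d),np.median(d),np.mean(d)); 
p0=proj(a,O+ex*.004+ey*.15+[0,0,.216]);p1=proj(a,O+ex*.0065+ey*.15+[0,0,.216]);print('expected for 2.5mm',p1-p0)
print(cv2.phaseCorrelate(a['pixels'][130:200,245:285,1].astype(np.float32),b['pixels'][130:200,245:285,1].astype(np.float32)))
```

```text
97 -1.0687408030271168 -1.0673961532566167
expected for 2.5mm [ 0.11875913 -1.00633872]
((0.04444617520908167, -0.29858348806032353), 0.8206951800319884)
```

```bash
python3 -c "
from h import *
print(r.sign_off())"
```

```text
the job is handed in; nothing more can be done
None
```

The wedge is in and driven home, the glass measures fully tight, and the mallet is back down on the bench. I handed the job in at about 36 s; no verdict is reported.

- **Insertion:** I set the wedge thin end first between the glass and the shoe and let it go there. I then pushed its butt with closed fingers until it was snug at about 4.5 N, and backed off.
- **Taps:** I made six separate taps, drawing the mallet back about 15 mm between them. The force readings at the end of each tap were 5, 8, 9, 14, 21 and 18 N. These are not peaks. The wedge went in about 13.5 mm, and on the last two taps it no longer advanced measurably.
- **Last checks:**
  - The top camera shows the glass edge moved 1.07 px; the full 2.5 mm should give 1.01 px, so it reads fully tight.
  - The mallet lies flat, well clear of the foot.
  - The can, phone and screwdriver look unmoved in the pictures.
- **Not confirmed:**
  - I could not measure the force between wedge and glass directly. From the tap forces I estimate roughly 30 N.
  - The later wrist-camera readings were off by about 1 mm against the plate's bolt heads. I corrected for this when working out how far the wedge travelled.

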